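# Bring up the dressing-room mirror lights

## Task

Bring up the mirror lights from the control strip on the dressing table, pressing with closed fingers: first press the raised end of the rocker down until the rocker is fully over, then press the square key fully down so that it stays down, and last press the large round button fully down and let it come back up. Leave the small round button alone, and do not lift, shift or knock over any of the things standing around the strip.

Things in the scene. Friction and masses are not known exactly. Their poses are not given: they have to be found in the camera images.
- strip: control strip of the mirror lights: fixed aluminium tray 90 (x) x 340 (y) mm, 12 mm thick, with a 20 mm high lip along its far edge; origin at the centre of its underside, on the table. x points to the side away from the robot, y along the strip. Four units stand on it at y = -130, -60, 60 and 130 mm; which unit is in which place changes
- rocker_unit: black unit 62 x 62 mm, 26 high, fixed on the tray; origin at the centre of its underside (12 mm above the table), axes parallel to the strip's; its top face is 38 mm above the table. Carries the rocker switch
- rocker (a joint): tilt of the rocker, a flat white oblong paddle 60 (x) x 26 (y) x 8 mm pivoted about the y axis at the middle of its length, 12 mm above its unit's top face. 0 = off, the end nearest the robot (-x) raised; 0.5 rad = fully on (stop), that end down and the far end raised. Starts at 0 to 0.08. Friction 0.06 N m (about 3 N pressed at the raised end); stays where it is left
- rocker_raised_end (a point): point on the paddle's top surface 22 mm from the pivot, at the end that is raised at first (about 59 mm above the table when off, 48 mm when on); moves with the paddle. Press down here
- key_unit: black unit 62 x 62 mm, 26 high, fixed on the tray; origin at the centre of its underside (12 mm above the table), axes parallel to the strip's; its top face is 38 mm above the table. Carries the square key
- key (a joint): travel of the square white key (34 x 34 mm), downwards: 0 = up, top face 10 mm above its unit; 0.007 m = fully down (stop), still 3 mm above the unit. Starts at 0 to 0.001. Friction 3 N; stays where it is pushed
- key_top (a point): centre of the square key's top face; moves with it
- round_unit: black unit 62 x 62 mm, 26 high, fixed on the tray; origin at the centre of its underside (12 mm above the table), axes parallel to the strip's; its top face is 38 mm above the table. Carries the large round button
- round (a joint): travel of the large round white button (36 mm diameter), downwards: 0 = up, top 10 mm above its unit; 0.007 m = fully down (stop). Spring: 1.5 N at the start, 5 N fully down; comes back up when let go
- round_top (a point): centre of the large round button's top; moves with it
- small_unit: black unit 62 x 62 mm, 26 high, fixed on the tray; origin at the centre of its underside (12 mm above the table), axes parallel to the strip's; its top face is 38 mm above the table. Carries the small round button, not to be pressed
- small (a joint): travel of the small round white button (18 mm diameter), downwards, 0 to 0.007 m; same spring as the large one. Leave it alone
- small_top (a point): centre of the small round button's top
- pot: small glass cream pot with brass cap, 32 mm diameter, 34 high, standing on the strip's tray in the middle gap; loose; origin at the centre of its underside, z up. Leave it alone
- lipstick_near: closed black lipstick tube, 21 mm diameter, 70 high, standing on the table on the robot's side of the strip; loose; origin at the centre of its underside, z up. Leave it alone
- lipstick_far: closed black lipstick tube, 21 mm diameter, 70 high, standing beyond the strip; loose; origin at the centre of its underside, z up. Leave it alone
- compact: black round powder compact, 72 mm diameter, 15 high, lying on the robot's side of the strip; loose; origin at the centre of its underside, z up. Leave it alone
- cream: white cream jar, 60 mm diameter, 50 high, beyond the strip; loose; origin at the centre of its underside, z up. Leave it alone
- water_bottle: blue drinking flask with a carrying loop, 74 mm diameter, 230 high, on the left of the table; loose; origin at the centre of its underside, z up. Leave it alone
- hair_spray: spray can, 50 mm diameter, 190 high, on the right of the table; loose; origin at the centre of its underside, z up. Leave it alone

How it is judged:
By the outcome, as a careful person would: the job done as asked, in the order asked, and still so for the second after the job is handed in, with the robot touching nothing.
It also fails if it takes over 43 s, if anything falls off the work surface, if the arm or the gripper's body presses on something with over 40 N, if the wrist force passes 120 N, or if a joint passes its speed limit or range.

## Robot

A 6-joint arm with a two-finger parallel gripper is mounted at the origin on the work surface. World frame = base frame: x ahead of the robot, y to its left, z up, the work surface at z = 0. Lengths are in m, angles in rad, forces in N, time in s.
With the tool pointing down it reaches from about 0.325 to 0.85 m from the base axis. Payload 15.5 kg.
Tool frame: the origin (TCP) lies at the very end of the fingers, on their centre line; the grasp point (between the pads) lies r.grip_depth behind it (r.grip_depth is the distance from the TCP to the grasp point, in m); z points along the fingers, y is the line along which they close (so a half turn about z gives the same grasp; the last joint's range is limited). The gripper opens to 91 mm and grips with 3 to 60 N. Pads are 32 mm wide; open, the fingers measure 118 mm over their backs; the gripper's body (76 mm by 178 mm) begins 60 mm behind the grasp point.
Start: joints at [-1.357, 0.494, 1.345, -0, 1.302, -0.096], TCP at [0.19, -0.595, 0.214] pointing down, gripper open.
Joint ranges: [-2.91, 2.91], [-0.82, 2.16], [0.22, 2.67], [-1.22, 4.37], [0.12, 2.79], [-3.08, 3.08]. Speed limits (rad/s): [1.89, 1.89, 2.57, 3.01, 3.01, 3.01].

## Interface

Orientations are given as a rotation vector (axis times angle).
In Python, from workcell import r gives the robot as it stands. The module is installed in compiled form; this text tells all that it offers.
- The arm moves only by the tool drive_tool, never from a script. Its argument "motion" is text: rows parted by semicolons, each of 4 numbers parted by spaces: the shift along the world's x, y, z normalised to -1 to 1, where 1 is 50 mm, then the turn about the world's z normalised to -1 to 1, where 1 is 0.08 rad. In form: dx dy dz spin; .... A call has exactly 8 rows; each row shifts and turns the commanded pose from where the row before left it; what a row does not reach is not made up. A row lasts 1/10 s, in which the tool goes at most 50 mm and 8.59 degrees, less where a joint would pass 70% of its speed; a pose out of reach is approached as far as the arm can. A call with a number of a shift or a turn outside -1 to 1 is refused whole. A call with a gripper value outside its range is refused whole. "claw" is the opening, from -1 (shut) to 1 (fully open), set as the call begins (left out, the last holds). The fingers move at their own pace and stop on an object; "newtons" is the grip in N (left out, the last holds). Time passes only in rows, so rows that do not move let the fingers close, or fill a call up. It gives the time, the measured TCP pose, the force, the opening and the grip force at its end, in the units of the state.
- r.state(): the state, without advancing time (a new reading comes with each control period).
- r.capture(name): name is "scene" or "top" or "wrist"; returns the picture (480x640x3 uint8, red, green, blue); there is no depth.
- r.camera_model(name): a dict with "intrinsics" (3x3 intrinsics, pixels), "extrinsics" (4x4, takes a point from world to camera coordinates). Camera axes: x right, y down, z forward; pixel columns grow to the right and rows downward; lengths in m; the calibration is good to about 2 mm. A picture is of the moment at which its call begins: read the wrist's pose just before it. camera_model takes no time and is no camera call; for the wrist camera it gives the pose at the moment of the call.
- r.hand_in(): hands the job in; it is judged then, once.
Trained networks look in the newest picture that a camera, given by its name, has taken for a name from the list of things; names that differ only in an ending like _2 or _b are one class to them, and where a whole thing is asked for, a point or a joint stands for the part that bears it (a point fixed in the world has none). Each returns a list of dicts, best first, with "p" (0 to 1); they miss things now and then, are a little off and sometimes report something else, mostly with a low value. They report only what shows in the picture. A call takes as long as a camera call.
- r.spot_in(camera, thing): "point" ([x, y, z] in m, in the coordinates of the camera as it stood for that picture, good to about 4 mm: the middle of the surface that is visible of it).
- r.pinpoint(camera, thing): "point" ([x, y, z] in m, in the coordinates of the camera as it stood for that picture, good to about 4 mm: a listed point, or the origin of a listed thing).
The state is a dict: "time_s": time; "q": joint angles; "qd": joint speeds; "joint_efforts": joint torques, N m; "ee_pos": TCP position; "orientation": TCP orientation; "force": force on the tool from outside, world axes, zero at the start; "torque": the same for the moment, N m; "finger_gap": finger opening in m; "grasp_force": force on a finger pad.
Only numpy, scipy, OpenCV 4.12 (cv2) and the standard library are available. Lean on these libraries where they do the work, as an engineer would, in place of code of your own. Each camera call takes 0.05 s, during which the arm holds its last target. There are 200 camera calls.

## Working session

There is one attempt and no reset: what is moved stays moved. The work goes in short steps, Python scripts to look and compute and a tool call to move; the robot and the scene stay as the last step left them, time stands still between calls to the robot, and variables do not carry over. Pictures are saved under pics/ and viewed, at most 10 in all, crops included, and the job is handed in when it is done.

Besides the shell and the picture viewer there is one more tool, called after "Request:" as name(argument=value, ...) on one line, values as JSON. drive_tool: Moves the arm, as the interface text tells. Scaled input: -1 to 1 covers 50 mm each way for a shift and 0.08 rad each way for a turn. Its arguments: {"type":"object","properties":{"motion":{"type":"string"},"claw":{"type":"number"},"newtons":{"type":"number"}},"required":["motion"]}

```bash
mkdir -p pics; cat > h.py <<'E'
from workcell import r
import numpy as np, cv2
def w(cam,p):
    E=np.array(r.camera_model(cam)["extrinsics"]); return np.linalg.inv(E)@np.r_[p,1]
def px(cam,P):
    m=r.camera_model(cam); c=np.array(m["extrinsics"])@np.r_[P,1]; u=np.array(m["intrinsics"])@c[:3]; return (u/u[2])[:2]
E
python3 - <<'E'
from h import *
for c in ("scene","top"):
    im=r.capture(c); cv2.imwrite(f"pics/{c}.png",im[...,::-1])
    for t in "strip rocker_raised_end rocker_unit key_top key_unit round_top round_unit small_top small_unit pot lipstick_near lipstick_far compact cream water_bottle hair_spray".split():
        d=r.pinpoint(c,t)[:2]
        print(c,t,[(np.round(w(c,x["point"])[:3],3).tolist(),round(x["p"],2),px(c,w(c,x["point"])[:3]).round().tolist()) for x in d])
s=r.state();print(s["time_s"],s["ee_pos"],s["orientation"],s["finger_gap"],r.grip_depth)
E
```

```text
scene strip [([0.526, 0.039, 0.0], 0.91, [341.0, 264.0])]
scene rocker_raised_end [([0.493, -0.09, 0.062], 0.7, [279.0, 231.0])]
scene rocker_unit [([0.51, -0.093, 0.015], 0.65, [278.0, 254.0])]
scene key_top [([0.535, 0.099, 0.054], 0.69, [371.0, 246.0])]
scene key_unit [([0.542, 0.098, 0.016], 0.59, [370.0, 263.0])]
scene round_top [([0.544, 0.165, 0.049], 0.67, [405.0, 251.0])]
scene round_unit [([0.549, 0.16, 0.012], 0.57, [401.0, 267.0])]
scene small_top [([0.524, -0.024, 0.048], 0.47, [310.0, 245.0])]
scene small_unit [([0.523, -0.024, 0.012], 0.82, [310.0, 259.0])]
scene pot [([0.53, 0.033, 0.009], 0.81, [338.0, 262.0]), ([0.545, 0.161, 0.016], 0.61, [401.0, 264.0])]
scene lipstick_near [([0.433, 0.144, 0.001], 0.59, [387.0, 239.0]), ([0.545, 0.159, 0.015], 0.41, [400.0, 264.0])]
scene lipstick_far [([0.607, -0.05, 0.001], 0.84, [296.0, 289.0])]
scene compact [([0.4, -0.043, -0.004], 0.65, [303.0, 232.0])]
scene cream [([0.653, 0.047, 0.001], 0.87, [347.0, 305.0]), ([0.525, -0.396, 0.002], 0.49, [132.0, 263.0])]
scene water_bottle [([0.586, 0.397, 0.001], 0.9, [522.0, 283.0])]
[... 812 characters left out ...]
unit [([0.521, -0.025, 0.014], 0.96, [318.0, 265.0])]
top pot [([0.53, 0.028, 0.013], 0.76, [293.0, 261.0])]
top lipstick_near [([0.436, 0.14, -0.002], 0.46, [240.0, 306.0])]
top lipstick_far [([0.535, 0.092, 0.013], 0.66, [262.0, 258.0]), ([0.604, -0.055, 0.001], 0.41, [332.0, 227.0])]
top compact [([0.394, -0.049, -0.0], 0.79, [329.0, 326.0])]
top cream [([0.644, 0.038, 0.002], 0.8, [288.0, 208.0])]
top water_bottle [([0.593, 0.398, 0.003], 0.83, [121.0, 232.0]), ([0.543, 0.156, 0.046], 0.36, [229.0, 253.0])]
top hair_spray [([0.532, -0.403, -0.001], 0.74, [495.0, 260.0])]
1.7 [ 0.18992485 -0.59542876  0.21391559] [-3.10421967e+00 -4.83095631e-01  3.36998997e-05] 0.09123608629892975 0.0188
```

```bash
python3 -c "
import cv2
a=cv2.imread('pics/top.png')[190:345,190:390];cv2.imwrite('pics/topc.png',cv2.resize(a,None,fx=3.8,fy=3.8,interpolation=cv2.INTER_CUBIC))"
```

```text
(no output)
```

View pics/topc.png

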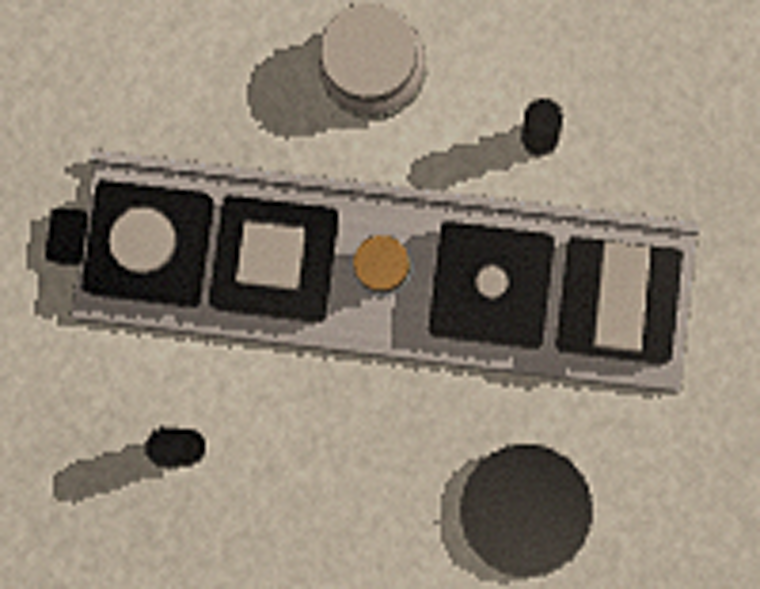

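View pics/scene.png

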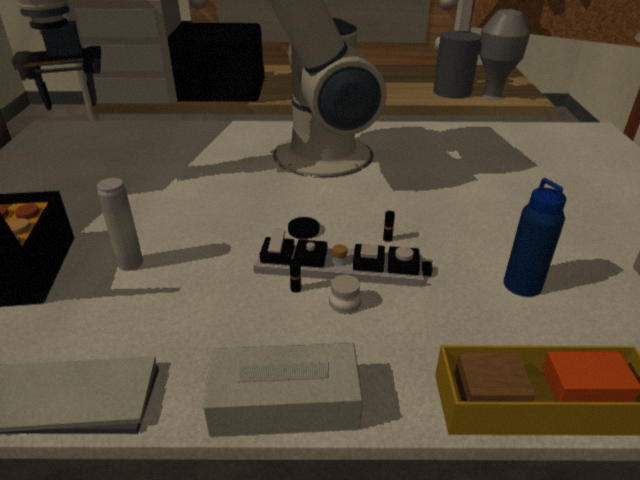

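The pictures confirm the network layout. In the top view the paddle is at (354,268), the small button at (319,264), the key at (261,257) and the round button at (227,253). Next I'll refine with the blob centroids at their known heights.

```bash
cat > fit.py <<'E'
from h import *
from scipy.optimize import least_squares
def blob(img,seed):
    m=(img.min(2)>95).astype(np.uint8); n,l,s,c=cv2.connectedComponentsWithStats(m,connectivity=4)
    k=l[seed[1],seed[0]]; return c[k],s[k]
im=cv2.imread("pics/top.png")
obs={}
for n,sd,s,z in (("paddle",(354,268),-.13,.054),("small",(319,264),-.06,.048),("key",(261,257),.06,.048),("round",(227,253),.13,.048)):
    c,st=blob(im,sd); print(n,c,st); obs[n]=(c,s,z)
def P(v,s,z): return np.array([v[0]-np.sin(v[2])*s,v[1]+np.cos(v[2])*s,z])
f=lambda v:np.concatenate([px("top",P(v,s,z))-c for c,s,z in obs.values()])
o=least_squares(f,[.529,.035,-.139]);v=o.x;print(v,o.fun.round(2))
for n,s,x in(("rock",-.13,-.027),("key",.06,0),("round",.13,0)): print(n,P(v,s,0)[:2]+x*np.array([np.cos(v[2]),np.sin(v[2])]))
E
python3 fit.py
```

```text
paddle [289.0021241  266.16049181] [     0     66    612    414 171367]
small [319.08163265 263.75510204] [316 260   8   8  49]
key [260.89883268 256.72762646] [252 248  18  18 257]
round [226.96888889 252.57777778] [219 245  17  16 225]
[ 0.52884322  0.06473476 -0.19799789] [ 47.45   5.47 -16.57   1.44 -16.02  -2.86 -15.49  -5.27]
rock [ 0.47679886 -0.05741427]
key [0.54064563 0.1235625 ]
round [0.5544151  0.19219487]
```

```bash
sed -i 's/("paddle",(354,268),-.13,.054),//' fit.py; python3 fit.py; python3 -c "
from h import *
print(r.state()['time_s'])"
```

```text
small [319.08163265 263.75510204] [316 260   8   8  49]
key [260.89883268 256.72762646] [252 248  18  18 257]
round [226.96888889 252.57777778] [219 245  17  16 225]
[ 0.52725663  0.03141108 -0.12480295] [ 0.16  0.03 -0.08 -0.03 -0.08  0.  ]
rock [ 0.48428434 -0.09421687]
key [0.53472539 0.09094441]
round [0.54343893 0.16039997]
1.7
```

Request:
drive_tool(motion="0.36 0.62 0 -0.34;0.36 0.62 0 -0.34;0.36 0.62 0 -0.34;0.36 0.62 0 -0.34;0.36 0.62 0 -0.34;0.36 0.62 0 -0.34;0.36 0.62 0 -0.34;0.36 0.62 0 -0.34", claw=-1)

```text
time_s: 2.5
ee_pos: [0.3345, -0.3462, 0.2141]
orientation: [3.138, 0.141, 0.0]
force: [1.3, -0.4, 0.4]
finger_gap: 0.0303
grasp_force: 0.0
```

Request:
drive_tool(motion="0.36 0.62 0 -0.34;0.36 0.62 0 -0.34;0.36 0.62 0 -0.34;0.36 0.62 0 -0.34;0.36 0.62 0 -0.34;0.36 0.62 0 -0.34;0.36 0.62 0 -0.34;0.36 0.62 0 -0.34")

```text
time_s: 3.3
ee_pos: [0.4786, -0.098, 0.2141]
orientation: [3.135, -0.2, 0.001]
force: [0.4, -0.8, 0.6]
finger_gap: 0.0006
grasp_force: 0.0
```

```bash
python3 - <<'E'
from h import *
im=r.capture("wrist"); cv2.imwrite("pics/w1.png",im[...,::-1])
for t in "rocker_raised_end rocker_unit small_top key_top".split():
    print(t,[(np.round(w("wrist",x["point"])[:3],3).tolist(),round(x["p"],2)) for x in r.pinpoint("wrist",t)[:2]])
print(px("wrist",[.484,-.093,.059]),px("wrist",[.511,-.0976,.054]))
E
```

```text
rocker_raised_end [([0.495, -0.092, 0.064], 0.71), ([0.52, -0.026, 0.013], 0.59)]
rocker_unit [([0.514, -0.097, 0.012], 0.79), ([0.429, 0.143, 0.002], 0.45)]
small_top [([0.522, -0.027, 0.05], 0.86)]
key_top [([0.517, -0.029, 0.014], 0.72), ([0.533, 0.093, 0.046], 0.64)]
[310.18454087 217.58700293] [311.36354726 187.29518858]
```

View pics/w1.png

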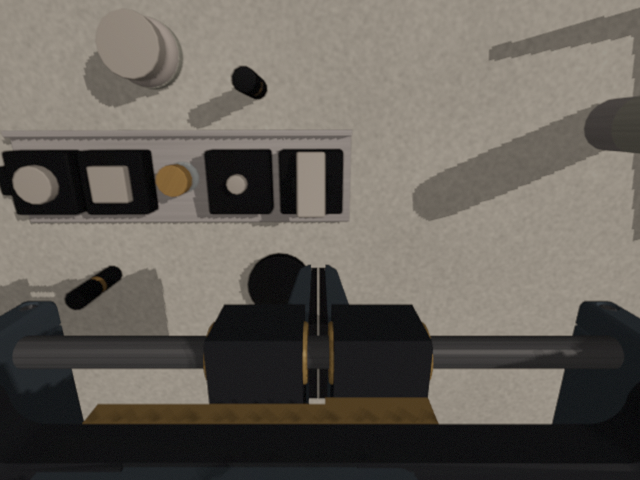

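The wrist view shows the paddle centred at (311,184). I predicted (311,187), so the target moves about 2 mm further in x.

Request:
drive_tool(motion="0.17 0.08 0 0;0 0 -0.6 0;0 0 -0.6 0;0 0 -0.6 0;0 0 -0.6 0;0 0 -0.4 0;0 0 0 0;0 0 0 0")

```text
time_s: 4.35
ee_pos: [0.4867, -0.0959, 0.0742]
orientation: [-3.135, 0.2, 0.0]
force: [1.1, -0.2, 0.6]
finger_gap: 0.0003
grasp_force: 0.0
```

Request:
drive_tool(motion="0 0.03 -0.1 0;0 0 -0.06 0;0 0 -0.06 0;0 0 -0.06 0;0 0 -0.06 0;0 0 -0.06 0;0 0 -0.06 0;0 0 0 0")

```text
time_s: 5.15
ee_pos: [0.4859, -0.0938, 0.051]
orientation: [-3.135, 0.198, 0.001]
force: [-7.1, 0.3, 17.0]
finger_gap: 0.0004
grasp_force: 9.2
```

Request:
drive_tool(motion="0 0 -0.02 0;0 0 -0.02 0;0 0 0 0;0 0 0 0;0 0 0 0;0 0 0 0;0 0 0 0;0 0 0 0")

```text
time_s: 5.95
ee_pos: [0.486, -0.0939, 0.0503]
orientation: [3.135, -0.198, 0.001]
force: [-14.0, 2.6, 47.5]
finger_gap: 0.0008
grasp_force: 24.5
```

Request:
drive_tool(motion="0 0 0.5 0;0 0 0.8 0;0 0 0.7 0;0 0 0 0;0 0 0 0;0 0 0 0;0 0 0 0;0 0 0 0")

```text
time_s: 6.75
ee_pos: [0.486, -0.0938, 0.148]
orientation: [-3.135, 0.198, 0.003]
force: [-0.9, 0.4, 0.1]
finger_gap: 0.0007
grasp_force: 0.0
```

```bash
python3 - <<'E'
from h import *
im=r.capture("wrist"); cv2.imwrite("pics/w2.png",im[...,::-1])
for t in "rocker_raised_end key_top round_top".split():
    print(t,[(np.round(w("wrist",x["point"])[:3],3).tolist(),round(x["p"],2)) for x in r.pinpoint("wrist",t)[:2]])
E
```

```text
rocker_raised_end [([0.549, 0.164, 0.014], 0.7), ([0.492, -0.095, 0.053], 0.65)]
key_top [([0.533, 0.094, 0.049], 0.59)]
round_top []
```

View pics/w2.png

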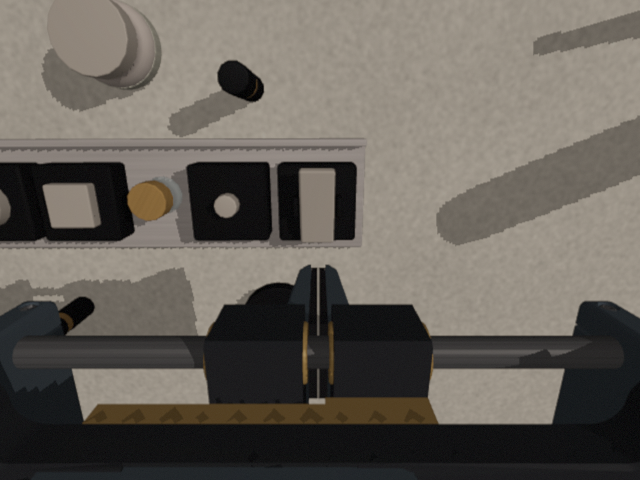

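The paddle now tapers towards the robot: its far end (top) is 37 px wide and its near end 34 px. The far end is therefore raised, and the force rose stiffly at the stop. On to the key.

Request:
drive_tool(motion="0.14 0.53 0 0;0.14 0.53 0 0;0.14 0.53 0 0;0.14 0.53 0 0;0.14 0.54 0 0;0.14 0.54 0 0;0.14 0.54 0 0;0 0 0 0")

```text
time_s: 7.75
ee_pos: [0.5361, 0.0957, 0.1488]
orientation: [-3.135, 0.195, -0.001]
force: [-0.2, -0.0, 0.1]
finger_gap: 0.0005
grasp_force: 0.0
```

Request:
drive_tool(motion="0 0 -0.4 0;0 0 -0.4 0;0 0 -0.4 0;0 0 -0.4 0;0 0 -0.2 0;0 0 0 0;0 0 0 0;0 0 0 0")

```text
time_s: 8.55
ee_pos: [0.536, 0.093, 0.0598]
orientation: [-3.135, 0.198, -0.002]
force: [0.3, -0.4, 0.7]
finger_gap: 0.0004
grasp_force: 0.0
```

Down to about 0.041.

Request:
drive_tool(motion="0 0 -0.08 0;0 0 -0.08 0;0 0 -0.06 0;0 0 -0.06 0;0 0 -0.06 0;0 0 -0.04 0;0 0 0 0;0 0 0 0")

```text
time_s: 9.35
ee_pos: [0.5355, 0.0931, 0.0408]
orientation: [-3.135, 0.198, -0.001]
force: [-6.0, -0.6, 24.4]
finger_gap: 0.0007
grasp_force: 12.3
```

Request:
drive_tool(motion="0 0 -0.01 0;0 0 -0.01 0;0 0 0 0;0 0 0 0;0 0 0 0;0 0 0 0;0 0 0 0;0 0 0 0")

```text
time_s: 10.15
ee_pos: [0.5355, 0.0931, 0.0405]
orientation: [-3.135, 0.198, -0.002]
force: [-9.6, -1.2, 41.2]
finger_gap: 0.0006
grasp_force: 20.3
```

Request:
drive_tool(motion="0 0 0.3 0;0 0 0.8 0;0 0 0.7 0;0 0 0 0;0 0 0 0;0 0 0 0;0 0 0 0;0 0 0 0")

```text
time_s: 10.95
ee_pos: [0.535, 0.093, 0.128]
orientation: [3.135, -0.199, -0.003]
force: [-0.4, 0.6, -0.3]
finger_gap: 0.0006
grasp_force: 0.0
```

```bash
python3 - <<'E'
from h import *
im=r.capture("wrist"); cv2.imwrite("pics/w3.png",im[...,::-1])
for t in "key_top round_top small_top".split():
    print(t,[(np.round(w("wrist",x["point"])[:3],3).tolist(),round(x["p"],2)) for x in r.pinpoint("wrist",t)[:2]])
print(px("wrist",[.543,.161,.048]))
E
```

```text
key_top [([0.536, 0.093, 0.042], 0.96)]
round_top [([0.544, 0.159, 0.051], 0.74)]
small_top [([0.524, -0.026, 0.047], 0.64)]
[225.239392   249.66671686]
```

View pics/w3.png

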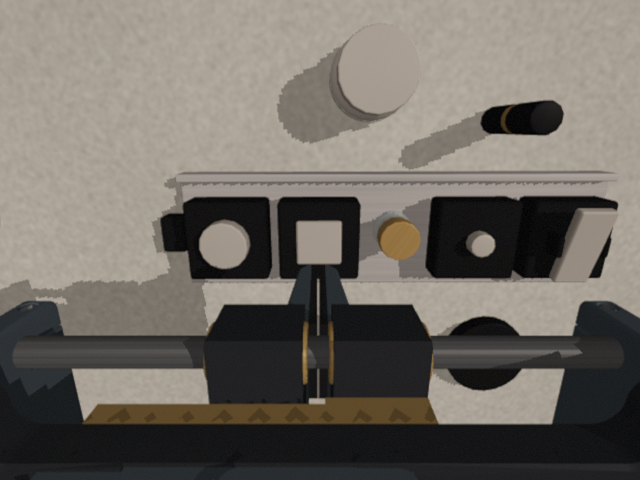

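The key is down (net height 0.042). The round button shows at (224,244), and the rocker's far end at (590,225) is visibly raised.

Request:
drive_tool(motion="0.04 0.27 0 0;0.04 0.27 0 0;0.04 0.27 0 0;0.04 0.27 0 0;0.03 0.27 0 0;0 0 0 0;0 0 -0.4 0;0 0 -0.4 0")

```text
time_s: 11.95
ee_pos: [0.5453, 0.1608, 0.0888]
orientation: [-3.135, 0.198, -0.002]
force: [-0.1, -1.0, -0.4]
finger_gap: 0.0006
grasp_force: 0.0
```

Request:
drive_tool(motion="0 0 -0.4 0;0 0 -0.22 0;0 0 -0.08 0;0 0 -0.08 0;0 0 -0.06 0;0 0 -0.04 0;0 0 -0.04 0;0 0 0 0")

```text
time_s: 12.75
ee_pos: [0.5453, 0.1606, 0.0431]
orientation: [-3.135, 0.198, -0.001]
force: [0.3, -0.1, 3.9]
finger_gap: 0.0006
grasp_force: 1.9
```

Request:
drive_tool(motion="0 0 -0.02 0;0 0 -0.02 0;0 0 -0.01 0;0 0 0 0;0 0 0 0;0 0 0 0;0 0 0 0;0 0 0 0")

```text
time_s: 13.55
ee_pos: [0.5454, 0.1606, 0.0411]
orientation: [-3.135, 0.198, -0.002]
force: [-1.7, -0.5, 15.4]
finger_gap: 0.0003
grasp_force: 7.8
```

Request:
drive_tool(motion="0 0 -0.01 0;0 0 -0.01 0;0 0 0 0;0 0 0 0;0 0 0 0;0 0 0 0;0 0 0 0;0 0 0 0")

```text
time_s: 14.35
ee_pos: [0.5454, 0.1606, 0.0408]
orientation: [-3.135, 0.198, -0.002]
force: [-5.5, -3.0, 31.0]
finger_gap: 0.0003
grasp_force: 15.5
```

Request:
drive_tool(motion="0 0 0.2 0;0 0 0.6 0;0 0 0.8 0;0 0 0.8 0;0 0 0 0;0 0 0 0;0 0 0 0;0 0 0 0")

```text
time_s: 15.15
ee_pos: [0.5441, 0.1604, 0.1581]
orientation: [3.135, -0.198, -0.004]
force: [-1.2, 0.5, -0.7]
finger_gap: 0.0004
grasp_force: 0.0
```

```bash
python3 - <<'E'
from h import *
im=r.capture("wrist"); cv2.imwrite("pics/w4.png",im[...,::-1])
for t in "key_top round_top rocker_raised_end".split():
    print(t,[(np.round(w("wrist",x["point"])[:3],3).tolist(),round(x["p"],2)) for x in r.pinpoint("wrist",t)[:2]])
E
```

```text
key_top [([0.538, 0.092, 0.042], 0.85), ([0.535, 0.031, 0.01], 0.38)]
round_top [([0.548, 0.162, 0.051], 0.56)]
rocker_raised_end [([0.49, -0.091, 0.051], 0.75), ([0.536, 0.095, 0.043], 0.34)]
```

View pics/w4.png

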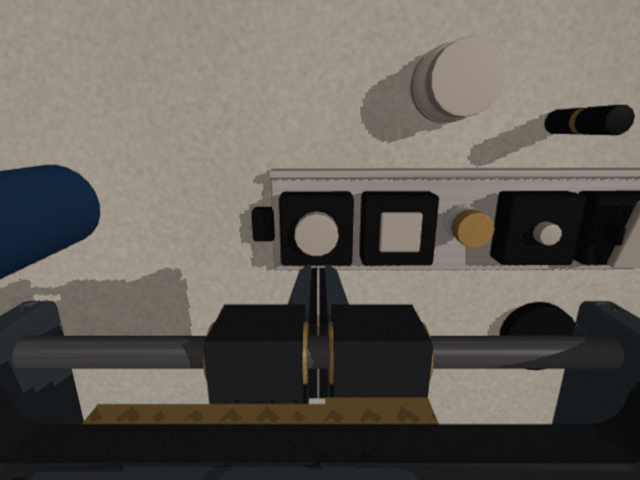

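The round button at (317,233) is back up, at about 0.051. The key at (400,231) is down and the rocker end is at 0.051. Everything else is standing as before.

```bash
python3 -c "
from workcell import r
print(r.hand_in())"
```

```text
the job is handed in; nothing more can be done
None
```

The job is handed in: the rocker is fully over, the key stays down, and the large round button was pressed to its stop and came back up; in the last view, the small button and nearby objects looked undisturbed.

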